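# Dock the flour canister on the grain mill

## Task

Slide the flour canister along the counter and push its inlet sleeve onto the grain mill's outlet spigot until the sleeve's rim sits flush against the mill's steel face plate. Keep the canister flat on the counter the whole time, push gently (never more than about 4 kg of force), and leave the jars, tin, mug, bowl and spoon where they are. The spigot is bolted a little left or right of the middle of its slot, so you may have to look or feel for it.

Things in the scene. Friction and masses are not known exactly. Their poses are not given: they have to be found in the camera images.
- canister: Closed white flour canister with a flat grey lid, too wide to grasp: a box 120 (x) x 120 (y) x 100 (z) mm, 0.5 to 1 kg, loose on the counter. Origin: centre of its underside; z up. A steel inlet sleeve (round tube, 68 mm outer, 54 mm inner diameter, 42 mm long) stands level out of the middle of its own +y face, its axis 50 mm above the counter.
- sleeve_mouth (a point): Centre of the open end of the canister's sleeve, 102 mm along +y from the canister's axis and 50 mm up; axes as the canister's.
- mill: Fixed grain mill, 210 x 200 mm, 255 mm high, hopper on top. Origin: centre of its underside. On its -y side is a steel face plate; from it a round steel spigot, 50 mm diameter, stands 38 mm towards mill -y (rim chamfered 2 mm), axis 50 mm above the counter. It is bolted in a level slot, 5 to 11 mm off the plate's middle along mill +x or -x: which one is not measured.
- seat (a point): Middle of the face plate (140 mm wide, 100 mm high) on its front surface, 105 mm from the mill's axis along its -y and 50 mm up, where the sleeve's rim comes to rest. Axes as the mill's: -y points out of the plate; docked, the canister's +y is parallel to the mill's +y.
- tall_jar: Bystander: tall glass jar with black lid, 90 mm across, 170 mm high. Origin: on its axis at its underside.
- squat_jar: Bystander: squat glass jar with black lid, 100 mm across, 120 mm high. Origin: on its axis at its underside.
- dark_jar: Bystander: glass jar of black rice with black lid, 90 mm across, 140 mm high. Origin: on its axis at its underside.
- tin: Bystander: steel tin, 70 mm across, 85 mm high. Origin: on its axis at its underside.
- cup: Bystander: white mug, 76 mm across, 85 mm high. Origin: on its axis at its underside.
- bowl: Bystander: white bowl, 120 mm across, 50 mm high. Origin: on its axis at its underside.
- spoon: Bystander: wooden spoon lying flat, about 200 mm long. Origin: under its middle.
Things that resemble listed ones, but are neither listed nor needed, are in the scene too. Leave any purple or red look-alike of the canister alone.

How it is judged:
By the outcome, as a careful person would: the job done as asked, in the order asked, and still so for the second after the job is handed in, with the robot touching nothing.
It also fails if it takes over 72 s, if anything falls off the work surface, if the arm or the gripper's body presses on something with over 40 N, if the wrist force passes 120 N, or if a joint passes its speed limit or range.

## Robot

A 6-joint arm with a two-finger parallel gripper is mounted at the origin on the work surface. World frame = base frame: x ahead of the robot, y to its left, z up, the work surface at z = 0. Lengths are in m, angles in rad, forces in N, time in s.
With the tool pointing down it reaches from about 0.35 to 0.775 m from the base axis. Payload 7.3 kg.
Tool frame: the origin (TCP) lies between the finger pads; the fingertips stand 14 mm ahead of it and the grasp point (between the pads) lies 5 mm behind it; z points along the fingers, y is the line along which they close (so a half turn about z gives the same grasp; the last joint's range is limited). The gripper opens to 92 mm and grips with 3 to 60 N. Pads are 19 mm wide; open, the fingers measure 130 mm over their backs; the gripper's body (75 mm by 190 mm) begins 47 mm behind the grasp point.
Start: joints at [1.013, 0.342, 1.524, -0, 1.275, -0.146], TCP at [0.21, 0.481, 0.241] pointing down, gripper open.
Joint ranges: [-2.53, 2.53], [-0.77, 2.02], [0.04, 2.7], [-1, 4.14], [0.28, 2.66], [-3.11, 3.11]. Speed limits (rad/s): [2.57, 2.57, 3.14, 3.14, 3.14, 3.14].

## Interface

Orientations are given as [roll, pitch, yaw] about the fixed x, y, z axes, in that order (R = Rz(yaw) Ry(pitch) Rx(roll)).
In Python, from cell import robot, eyes gives the robot as it stands. The module is installed in compiled form; this text tells all that it offers.
- The arm moves only by the shell command python3 -m handwheel 'ROWS' [FORCE]. ROWS is JSON, one flat list of numbers, 5 for each row, row after row: the shift along the world's x, y, z in mm, then the turn about the world's z in rad, then the opening, from 0 (shut) to 1 (fully open). In form: [x, y, z, spin, jaw, x, y, z, spin, jaw, ...]. A call has 1 to 8 rows; each row shifts and turns the commanded pose from where the row before left it; what a row does not reach is not made up. A row lasts 1/10 s, in which the tool goes at most 50 mm and 8.59 degrees, less where a joint would pass 70% of its speed; a pose out of reach is approached as far as the arm can. A call with a gripper value outside its range is refused whole. The fingers move at their own pace and stop on an object; FORCE is the grip in N (left out, the last holds). Time passes only in rows, so rows that do not move let the fingers close. It gives the time, the measured TCP pose, the force, the opening and the grip force at its end, in the units of the state.
- robot.observe(): the state, without advancing time (a new reading comes with each control period).
- eyes.read_camera(name): name is "scene" or "top"; returns (picture, depth): 384x512x3 uint8, blue, green, red; 384x512 float32, m along the optical axis (not along the pixel's ray), 0 where there is no reading.
- eyes.calibration(name): a dict with "fx", "fy", "cx", "cy" (pixels), "world_to_cam" (4x4, takes a point from world to camera coordinates). Camera axes: x right, y down, z forward; pixel columns grow to the right and rows downward; lengths in m; the calibration is good to about 2 mm. A picture is of the moment at which its call begins. calibration takes no time and is no camera call.
- robot.hand_in(): hands the job in; it is judged then, once.
The state is a dict: "time": time; "qpos": joint angles; "qvel": joint speeds; "joint_efforts": joint torques, N m; "tool_pos": TCP position; "tool_rot": TCP orientation; "contact_force": force on the tool from outside, world axes, zero at the start; "torque": the same for the moment, N m; "opening": finger opening in m; "grip_force": force on a finger pad.
Only numpy, scipy, OpenCV 4.12 (cv2) and the standard library are available. Lean on these libraries where they do the work, as an engineer would, in place of code of your own. Each camera call takes 0.05 s, during which the arm holds its last target. There are 200 camera calls.

## Working session

There is one attempt and no reset: what is moved stays moved. The work goes in short steps, Python scripts to look and compute and a shell command to move; the robot and the scene stay as the last step left them, time stands still between calls to the robot, and variables do not carry over. Pictures are saved under pics/ and viewed, at most 10 in all, crops included, and the job is handed in when it is done.

```bash
mkdir -p pics; cat > h.py <<'E'
import numpy as np,cv2
from cell import robot,eyes
def shot(n):
    im,d=eyes.read_camera(n); np.savez(f'{n}.npz',im=im,d=d); return im,d
def pts(n,d):
    c=eyes.calibration(n); v,u=np.mgrid[0:384,0:512]
    P=np.stack([(u-c['cx'])/c['fx']*d,(v-c['cy'])/c['fy']*d,d,np.ones_like(d)],-1)
    W=P@np.linalg.inv(c['world_to_cam']).T
    W=W[...,:3]; W[d==0]=np.nan; return W
E
python3 - <<'E'
from h import *
a,_=shot('scene');b,_=shot('top')
cv2.imwrite('pics/s0.png',cv2.resize(a,(800,600)));cv2.imwrite('pics/t0.png',cv2.resize(b,(800,600)))
for n in('scene','top'):
    T=np.linalg.inv(eyes.calibration(n)['world_to_cam']);print(n,T.round(2).tolist())
print(robot.observe())
E
```

```text
scene [[0.39, 0.81, -0.44, 0.98], [0.92, -0.35, 0.18, -0.2], [-0.0, -0.48, -0.88, 0.95], [0.0, 0.0, 0.0, 1.0]]
top [[0.03, -0.99, 0.17, 0.34], [-1.0, -0.03, -0.02, 0.02], [0.02, -0.17, -0.99, 1.07], [0.0, 0.0, 0.0, 1.0]]
{'time': 0.1, 'qpos': array([ 1.01299497e+00,  3.42630663e-01,  1.52489963e+00, -4.01514286e-06,
        1.27540288e+00, -1.45993108e-01]), 'qvel': array([ 9.51960814e-04, -1.24601893e-03, -2.00022138e-03,  2.35286076e-03,
       -1.14571498e-03,  6.27903366e-05]), 'joint_efforts': array([ 2.17146473e-03, -4.32002234e+01, -2.44694853e+01,  7.20640831e-02,
        5.25735423e-02, -1.76529170e-06]), 'tool_pos': array([0.20993792, 0.48083116, 0.2401337 ]), 'tool_rot': array([-3.14026583e+00, -1.91213450e-04,  2.72978545e+00]), 'contact_force': array([-0.39307617, -0.81342079,  0.03633178]), 'torque': array([ 0.01393202, -0.01007592,  0.02092593]), 'grip_force': 0.0, 'opening': 0.09188923258119912}
```

View pics/s0.png

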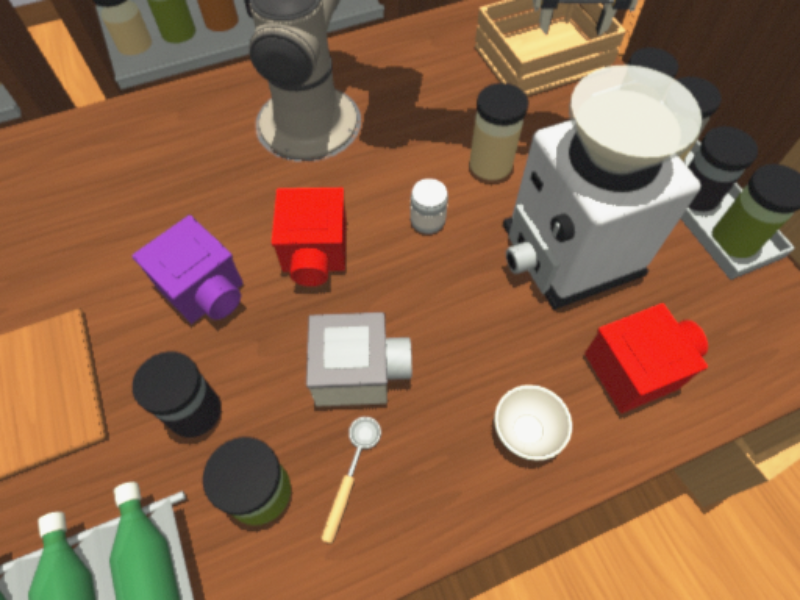

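View pics/t0.png

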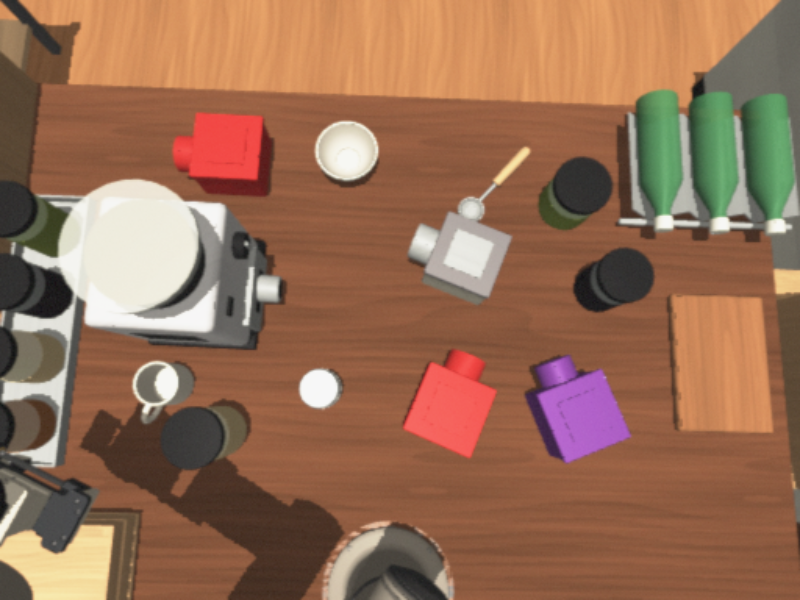

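Box candidates in the top view (800x600) are grey-lidded with a steel sleeve (467,255), red (450,408), red (230,153) and purple (578,410). Only the grey one fits "white canister, grey lid, steel sleeve". The spigot is at (270,288) in the top view and (522,258) in the scene view. Next: one confirming crop and the measurements.

```bash
cat > m.py <<'E'
from h import *
def lid(W,lo=.092,hi=.108,reg=None):
    x0,x1,y0,y1=reg
    m=(W[...,2]>lo)&(W[...,2]<hi)&(W[...,0]>x0)&(W[...,0]<x1)&(W[...,1]>y0)&(W[...,1]<y1)
    n,l,s,c=cv2.connectedComponentsWithStats(m.astype(np.uint8)); k=1+s[1:,4].argmax()
    p=W[l==k]; return p,cv2.minAreaRect((p[:,:2]*1000).astype(np.float32))
E
python3 - <<'E'
from m import *
for n in('scene','top'):
    f=np.load(n+'.npz');W=pts(n,f['d'])
    if n=='top': u,v=467,255
    else: u,v=347,345
    c=W[int(v*.64),int(u*.64)];print(n,'lid pt',c)
    p,r=lid(W,reg=(c[0]-.12,c[0]+.12,c[1]-.12,c[1]+.12));print(len(p),r,p[:,2].mean())
    for nm,(u,v) in {'spig':(270,288),'bowl':(347,152),'tin':(320,388),'dark':(622,275),'squat':(580,185),'tall':(193,438),'spoon0':(471,208),'spoon1':(525,152),'red1':(450,408),'cup':(160,385)}.items():
        if n=='top': print(nm,W[int(v*.64),int(u*.64)].round(3))
# plate & spigot from scene
    m=(W[...,2]>.015)&(W[...,2]<.09)&(W[...,1]>.15)&(W[...,1]<.42)&(W[...,0]>.35)&(W[...,0]<.68)
    q=W[m]; np.save(n+'_q.npy',q)
    print(len(q)); H,xe,ye=np.histogram2d(q[:,0],q[:,1],bins=[np.arange(.35,.68,.02),np.arange(.15,.42,.01)])
    for i,h in enumerate(H): print(round(xe[i],2),h.astype(int).tolist())
a=np.load('top.npz')['im'];b=np.load('scene.npz')['im']
o=np.hstack([cv2.resize(a[130:210,250:335],(400,400)),cv2.resize(b[110:200,300:390],(400,400))])
cv2.imwrite('pics/c1.png',o)
E
```

```text
scene lid pt [ 0.58981006 -0.12219332  0.10292867]
2334 ((592.7625122070312, -125.05355834960938), (124.39213562011719, 125.3864974975586), 69.07206726074219) 0.10112216941052078
1621
0.35 [20, 4, 0, 0, 0, 0, 0, 0, 0, 0, 0, 0, 0, 0, 0, 0, 0, 0, 0, 0, 0, 0, 0, 0, 0, 0]
0.37 [21, 0, 0, 0, 0, 0, 0, 0, 0, 0, 0, 0, 0, 0, 0, 0, 0, 0, 0, 0, 0, 0, 0, 0, 0, 0]
0.39 [0, 0, 0, 0, 0, 0, 0, 0, 0, 0, 0, 0, 0, 0, 0, 0, 0, 0, 0, 0, 0, 0, 0, 0, 0, 0]
0.41 [0, 0, 0, 0, 0, 0, 0, 0, 0, 0, 1, 10, 13, 0, 0, 0, 0, 0, 0, 0, 0, 0, 0, 0, 0, 0]
0.43 [0, 0, 0, 0, 0, 0, 0, 0, 0, 0, 4, 14, 7, 0, 0, 0, 0, 0, 0, 0, 0, 0, 0, 0, 0, 0]
0.45 [0, 0, 0, 0, 0, 0, 0, 0, 0, 0, 58, 0, 0, 0, 0, 0, 0, 0, 0, 0, 0, 0, 0, 0, 0, 0]
0.47 [0, 0, 0, 0, 0, 0, 0, 0, 0, 0, 67, 0, 0, 0, 0, 0, 0, 0, 0, 0, 0, 0, 0, 0, 0, 0]
0.49 [0, 0, 0, 0, 0, 0, 9, 1, 1, 1, 39, 0, 0, 0, 0, 0, 0, 0, 0, 0, 0, 0, 0, 0, 0, 0]
0.51 [0, 0, 0, 0, 0, 0, 49, 17, 19, 17, 25, 0, 0, 0, 0, 0, 0, 0, 0, 0, 0, 0, 0, 0, 0, 0]
0.53 [0, 0, 0, 0, 0, 0, 54, 33, 28, 29, 34, 0, 0, 0, 0, 0, 0, 0, 0, 0, 0, 0, 0, 0, 0, 0]
0.55 [0, 0, 0, 0, 0, 0, 4, 9, 10, 11, 80, 0, 0, 0, 0, 0, 0
[... 1602 characters left out ...]
 0, 0, 0, 0, 0]
0.51 [0, 0, 0, 0, 0, 0, 43, 24, 27, 23, 12, 0, 0, 0, 0, 0, 0, 0, 0, 0, 0, 0, 0, 0, 0, 0]
0.53 [0, 0, 0, 0, 0, 0, 32, 23, 23, 24, 6, 0, 0, 0, 0, 0, 0, 0, 0, 0, 0, 0, 0, 0, 0, 0]
0.55 [0, 0, 0, 0, 0, 0, 2, 4, 3, 34, 1, 0, 0, 0, 0, 0, 0, 0, 0, 0, 0, 0, 0, 0, 0, 0]
0.57 [0, 0, 0, 0, 0, 0, 0, 0, 0, 41, 0, 0, 0, 0, 0, 0, 0, 0, 0, 0, 0, 0, 0, 0, 0, 0]
0.59 [0, 0, 0, 0, 0, 0, 0, 0, 0, 5, 9, 9, 0, 0, 0, 0, 0, 0, 0, 0, 0, 0, 0, 0, 0, 0]
0.61 [0, 0, 0, 0, 0, 0, 0, 0, 0, 0, 18, 24, 0, 0, 0, 0, 0, 0, 0, 0, 0, 0, 0, 0, 0, 0]
0.63 [0, 0, 0, 0, 0, 0, 0, 0, 0, 0, 0, 0, 0, 0, 0, 0, 0, 0, 0, 0, 0, 0, 0, 0, 0, 0]
0.65 [0, 0, 0, 0, 0, 0, 0, 0, 0, 0, 0, 0, 0, 0, 0, 0, 0, 0, 0, 0, 0, 0, 0, 0, 0, 0]
```

View pics/c1.png

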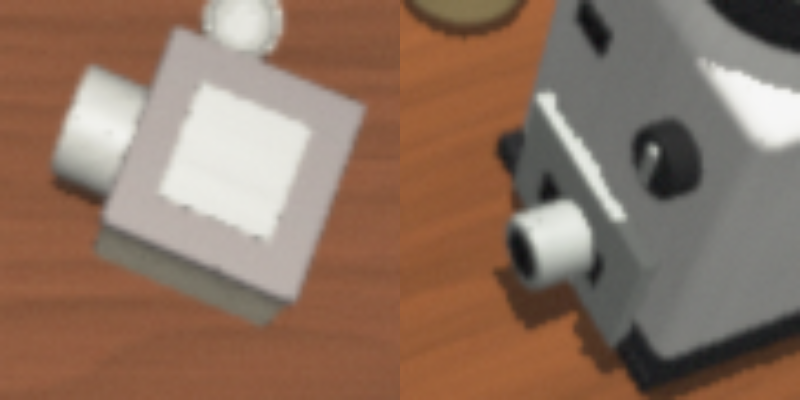

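The crop confirms it: grey-lidded white canister with its steel sleeve at the left, crop (95,130), and the spoon's bowl close by its +x corner. The scene half shows the spigot off the plate's middle in its slot. Now I'll fit the plate, spigot and sleeve.

```bash
python3 - <<'E'
from m import *
for n in('scene','top'):
    f=np.load(n+'.npz');W=pts(n,f['d'])
    X,Y,Z=W[...,0],W[...,1],W[...,2]
    q=W[(Z>.02)&(Z<.095)&(Y>.236)&(Y<.275)&(X>.42)&(X<.61)]
    # RANSAC vertical line y=a+b x
    best=None;rng=np.random.default_rng(0)
    for _ in range(800):
        i,j=rng.choice(len(q),2,False)
        if abs(q[i,0]-q[j,0])<.04: continue
        b=(q[j,1]-q[i,1])/(q[j,0]-q[i,0]); 
        if abs(b)>.4: continue
        r=abs(q[:,1]-q[i,1]-b*(q[:,0]-q[i,0]))<.002
        if best is None or r.sum()>best.sum(): best=r
    b,a=np.polyfit(q[best,0],q[best,1],1);p=q[best]
    print(n,'plate slope deg',np.degrees(np.arctan(b)),'y at .52',a+b*.52,len(p),'x range',np.percentile(p[:,0],[0,1,50,99,100]).round(4),'z',p[:,2].min().round(3),p[:,2].max().round(3))
    s=W[(Z>.02)&(Z<.085)&(Y>.205)&(Y<.237)&(X>.47)&(X<.58)]
    print(' spigot x',np.percentile(s[:,0],[1,50,99]).round(4),'ymin',s[:,1].min(),'zmax',s[:,2].max())
    for y0 in np.arange(.21,.24,.01):
        t=s[(s[:,1]>y0)&(s[:,1]<y0+.01)]
        A=np.c_[2*t[:,0],2*t[:,2],np.ones(len(t))]; c=np.linalg.lstsq(A,(t[:,0]**2+t[:,2]**2),rcond=None)[0]
        print('  circ',y0.round(3),len(t),c[:2].round(4),np.sqrt(c[2]+c[0]**2+c[1]**2).round(4))
    tt=W[(Z>.245)&(Z<.262)&(Y>.24)&(Y<.5)&(X>.38)&(X<.66)]
    r=cv2.minAreaRect((tt[:,:2]*1000).astype(np.float32));print(' mill top',len(tt),r)
    R=np.array([[np.cos(np.radians(69.1)),np.sin(np.radians(69.1))],[-np.sin(np.radians(69.1)),np.cos(np.radians(69.1))]])
    L=(W[...,:2]-np.array([.593,-.1265]))@R.T
    t=W[(L[...,0]>.066)&(L[...,0]<.11)&(abs(L[...,1])<.05)&(Z>.03)]; l=L[(L[...,0]>.066)&(L[...,0]<.11)&(abs(L[...,1])<.05)&(Z>.03)]
    print(' sleeve along',l[:,0].max(),'lat',np.percentile(l[:,1],[1,50,99]),'zmax',t[:,2].max())
    hz=W[(Y>.2)&(Y<.5)&(X>.4)&(X<.65)][:,2];print(' hopper z',np.nanmax(hz))
    kn=W[(Z>.1)&(Z<.24)&(Y>.18)&(Y<.30)&(X>.4)&(X<.63)];print(' knob ymin',kn[np.argsort(kn[:,1])[:200:40]].round(3).tolist())
E
```

```text
scene plate slope deg -1.3566347749587782 y at .52 0.25271580964241724 415 x range [0.453  0.4545 0.5357 0.5909 0.5931] z 0.02 0.095
 spigot x [0.5054 0.5336 0.5526] ymin 0.21267009306364568 zmax 0.07904893650483924
  circ 0.21 116 [0.5284 0.0541] 0.0183
  circ 0.22 60 [0.5276 0.0515] 0.0236
  circ 0.23 44 [0.5284 0.0522] 0.0228
 mill top 2223 ((525.99609375, 360.9801025390625), (188.6197967529297, 198.54551696777344), 88.81473541259766)
 sleeve along 0.10334725684517125 lat [-0.03314663 -0.01201496  0.02732388] zmax 0.0871749211548486
 hopper z 0.35591613986858683
 knob ymin [[0.572, 0.241, 0.195], [0.583, 0.246, 0.185], [0.564, 0.247, 0.19], [0.557, 0.249, 0.2], [0.589, 0.252, 0.103]]
top plate slope deg -1.4619747181654938 y at .52 0.2501617715194298 240 x range [0.4536 0.4542 0.5088 0.5914 0.5921] z 0.02 0.095
 spigot x [0.5037 0.525  0.5519] ymin 0.21070721144612406 zmax 0.07918569070029102
  circ 0.21 87 [0.5273 0.0569] 0.0181
  circ 0.22 64 [0.528  0.0526] 0.0233
  circ 0.23 43 [0.5285 0.0523] 0.0231
 mill top 2176 ((525.932373046875, 357.9786376953125), (186.38226318359375, 199.6728057861328), 88.47191619873047)
 sleeve along 0.10091063882190532 lat [-0.03195015  0.00728485  0.03293677] zmax 0.08809125282317454
 hopper z 0.3565267929412562
 knob ymin [[0.575, 0.239, 0.187], [0.589, 0.244, 0.201], [0.576, 0.248, 0.203], [0.549, 0.251, 0.106], [0.519, 0.252, 0.103]]
```

```bash
python3 -m handwheel '[5,-50,0,-0.14,1, 5,-50,0,-0.14,1, 20,-50,0,-0.14,1, 35,-40,0,-0.14,1, 35,-40,0,-0.14,1, 35,-40,0,-0.14,1, 35,-40,0,-0.14,1, 35,-40,0,-0.14,1]'
```

```text
time: 0.9
tool_pos: [0.4041, 0.1452, 0.2407]
tool_rot: [3.142, -0.0, 1.604]
contact_force: [0.8, 1.3, 0.6]
opening: 0.0921
grip_force: 0.0
```

```bash
python3 -m handwheel '[34,-32,0,-0.08,1, 34,-32,0,-0.08,1, 34,-32,0,-0.08,1, 34,-32,0,-0.08,1, 34,-31,0,-0.08,1, 34,-31,0,0,1, 0,0,0,0,1, 0,0,0,0,1]' 15
```

```text
time: 1.7
tool_pos: [0.607, -0.0434, 0.2393]
tool_rot: [-3.139, 0.0, 1.208]
contact_force: [0.2, -0.2, 0.3]
opening: 0.092
grip_force: 0.0
```

```bash
python3 -m handwheel '[11,-15,-30,0,1, 0,0,-40,0,1, 0,0,-40,0,1, 0,0,-30,0,1, 0,0,-20,0,1, 0,0,-10,0,1, 0,0,0,0,1, 0,0,0,0,1]' 15; python3 - <<'E'
from h import *
a,_=shot('scene');b,_=shot('top')
o=np.hstack([cv2.resize(b[100:230,220:350],(400,400)),cv2.resize(a[150:290,160:300],(400,400))])
cv2.imwrite('pics/g1.png',o)
E
```

```text
time: 2.5
tool_pos: [0.6187, -0.0575, 0.0721]
tool_rot: [3.14, -0.0, 1.21]
contact_force: [0.3, -0.4, 0.4]
opening: 0.0919
grip_force: 0.0
```

View pics/g1.png

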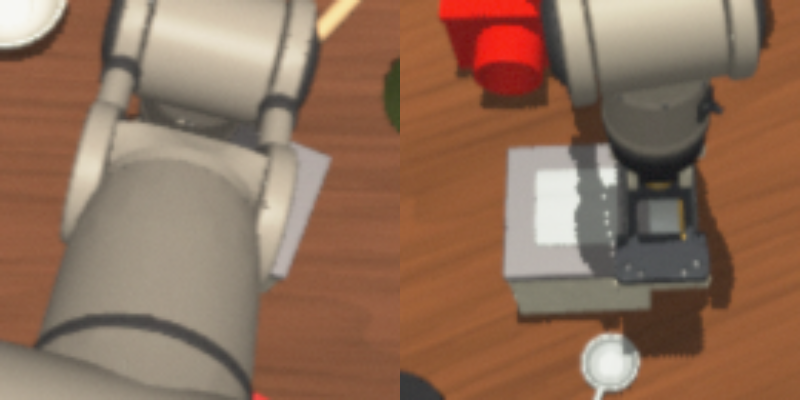

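The gripper straddles the sleeve beside the lid, scene half (660,220), clear of the spoon. Lower 16 mm and close softly.

```bash
python3 -m handwheel '[0,0,-8,0,1, 0,0,-8,0,1, 0,0,0,0,0.7, 0,0,0,0,0.6, 0,0,0,0,0.6, 0,0,0,0,0.6, 0,0,0,0,0.6, 0,0,0,0,0.6]' 15
```

```text
time: 3.4
tool_pos: [0.6185, -0.058, 0.0549]
tool_rot: [3.141, -0.0, 1.21]
contact_force: [0.7, 0.3, -0.9]
opening: 0.0663
grip_force: 15.5
```

```bash
python3 -m handwheel '[-12,6,0,0,0.6, -12,14,0,0.02,0.6, -12,18,0,0.05,0.6, -12,20,0,0.05,0.6, -12,20,0,0.05,0.6, -12,20,0,0.05,0.6, -10,20,0,0.05,0.6, -8,20,0,0.05,0.6]'; python3 -m handwheel '[-2,20,0,0.01,0.6, 0,20,0,0,0.6, 0,20,0,0,0.6, 0,12,0,0,0.6, 0,6,0,0,0.6, 0,0,0,0,0.6, 0,0,0,0,0.6]'
```

```text
time: 4.2
tool_pos: [0.528, 0.08, 0.0549]
tool_rot: [3.141, 0.001, 1.532]
contact_force: [0.8, -3.3, -2.7]
opening: 0.0658
grip_force: 15.2
time: 4.9
tool_pos: [0.5264, 0.1585, 0.0548]
tool_rot: [3.141, -0.001, 1.539]
contact_force: [0.4, 4.8, -0.8]
opening: 0.0662
grip_force: 15.0
```

```bash
python3 - <<'E'
from h import *
a,da=shot('scene');b,db=shot('top')
o=np.hstack([cv2.resize(b[130:230,140:260],(400,400)),cv2.resize(a[120:240,260:400],(400,400))])
cv2.imwrite('pics/p1.png',o)
for n,d in(('scene',da),('top',db)):
    W=pts(n,d);X,Y,Z=W[...,0],W[...,1],W[...,2]
    t=W[(Z>.095)&(Z<.105)&(X>.44)&(X<.62)&(Y>-.02)&(Y<.16)]
    print(n,len(t),cv2.minAreaRect((t[:,:2]*1000).astype(np.float32)))
    k=t[:,1]<.03;print(np.percentile(t[:,0],[.5,99.5]),np.percentile(t[:,1],.5),t[:,2].mean())
E
```

```text
scene 1629 ((523.7611083984375, 86.28744506835938), (124.5055923461914, 125.49248504638672), 88.47994995117188)
[0.46219452 0.58626259] 0.024267271245727442 0.10087854654839135
top 1391 ((524.4546508789062, 68.79004669189453), (92.471435546875, 124.48987579345703), 88.15058135986328)
[0.46255107 0.58543057] 0.021909973663347192 0.10117176037981863
```

View pics/p1.png

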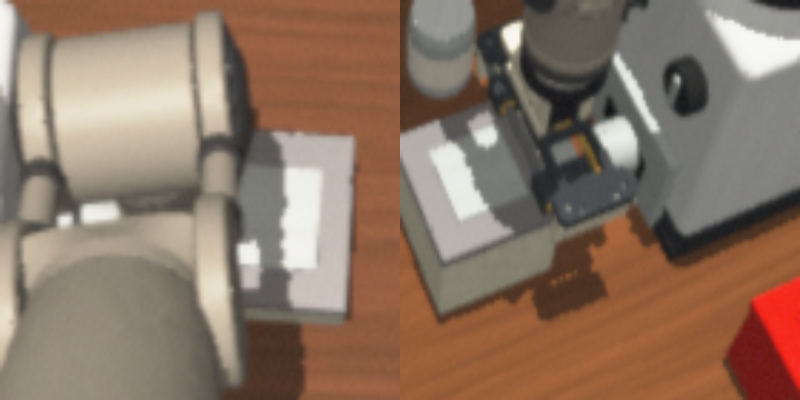

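Gripped canister lines up with the spigot, scene half (610,145), flat on the counter. Feel it on slowly.

```bash
python3 -m handwheel '[1,5,0,0.006,0.6, 0,5,0,0,0.6, 0,5,0,0,0.6, 0,4,0,0,0.6, 0,3,0,0,0.6, 0,3,0,0,0.6, 0,2,0,0,0.6, 0,0,0,0,0.6]'
```

```text
time: 5.8
tool_pos: [0.5274, 0.1849, 0.0548]
tool_rot: [3.141, 0.0, 1.546]
contact_force: [-0.4, -4.0, 1.6]
opening: 0.0661
grip_force: 15.0
```

```bash
python3 -m handwheel '[0,2,0,0,0.6, 0,2,0,0,0.6, 0,2,0,0,0.6, 0,2,0,0,0.6, 0,2,0,0,0.6, 0,1,0,0,0.6, 0,0,0,0,0.6]'
```

```text
time: 6.5
tool_pos: [0.5273, 0.1958, 0.0548]
tool_rot: [3.141, 0.0, 1.546]
contact_force: [-0.0, -5.4, 1.5]
opening: 0.0661
grip_force: 15.0
```

```bash
python3 -m handwheel '[0,0,0,0,1, 0,0,0,0,1, 0,0,0,0,1, 0,0,15,0,1, 0,0,30,0,1, 0,0,40,0,1, 0,0,15,0,1, 0,-10,0,0,1]'; python3 -m handwheel '[0,-40,0,0,0.7, -2,-40,0,0,0.7, -2,-40,0,0,0.7, 0,-40,0,0,0.7, 0,-12,0,0,0.7, 0,0,0,0,0.7, 0,0,0,0,0.7]'; python3 - <<'E'
from h import *
a,da=shot('scene');b,db=shot('top')
o=np.hstack([cv2.resize(b[130:230,140:260],(400,400)),cv2.resize(a[120:240,260:400],(400,400))])
cv2.imwrite('pics/p2.png',o)
for n,d in(('scene',da),('top',db)):
    W=pts(n,d);X,Y,Z=W[...,0],W[...,1],W[...,2]
    t=W[(Z>.095)&(Z<.105)&(X>.44)&(X<.62)&(Y>-.02)&(Y<.20)]
    print(n,len(t),cv2.minAreaRect((t[:,:2]*1000).astype(np.float32)))
E
```

```text
time: 7.3
tool_pos: [0.5286, 0.1871, 0.1573]
tool_rot: [3.136, -0.002, 1.547]
contact_force: [-0.5, -0.2, 0.3]
opening: 0.0918
grip_force: 0.0
time: 8.0
tool_pos: [0.5228, 0.0146, 0.1539]
tool_rot: [-3.14, -0.001, 1.545]
contact_force: [-0.2, 0.7, -0.3]
opening: 0.0643
grip_force: 0.0
scene 1458 ((525.8878173828125, 123.53483581542969), (124.3531265258789, 125.04032897949219), 88.98184204101562)
top 1039 ((526.45068359375, 121.7852783203125), (123.85507202148438, 123.93959045410156), 88.58736419677734)
```

View pics/p2.png

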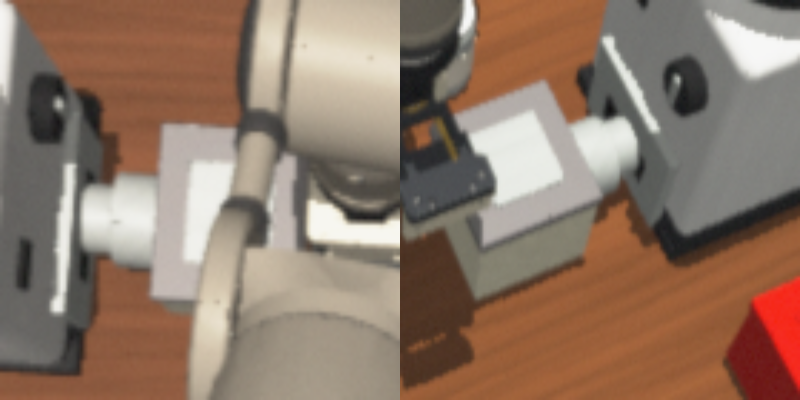

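The sleeve (top half, 135,220) is started on the spigot (97,220), still about 27 mm to go. Lower behind the rear face and push with both fingers.

```bash
python3 -m handwheel '[0,0,-40,0,0.7, 0,0,-35,0,0.7, 0,0,-18,0,0.7, 0,0,-6,0,0.7, 0,12,0,0,0.7, 0,12,0,0,0.7, 0,8,0,0,0.7, 0,4,0,0,0.7]'; python3 -m handwheel '[0,4,0,0,0.7, 0,4,0,0,0.7, 0,4,0,0,0.7, 0,3,0,0,0.7, 0,2,0,0,0.7, 0,0,0,0,0.7]'
```

```text
time: 8.9
tool_pos: [0.5238, 0.0515, 0.0568]
tool_rot: [3.14, -0.0, 1.547]
contact_force: [0.0, -0.6, 0.7]
opening: 0.0644
grip_force: 0.0
time: 9.5
tool_pos: [0.524, 0.0664, 0.0565]
tool_rot: [3.14, 0.001, 1.546]
contact_force: [0.5, -4.4, 3.8]
opening: 0.0643
grip_force: 2.2
```

```bash
python3 -m handwheel '[0,2,0,0,0.7, 0,2,0,0,0.7, 0,2,0,0,0.7, 0,2,0,0,0.7, 0,1,0,0,0.7, 0,0,0,0,0.7]';python3 -m handwheel '[0,1,0,0,0.7, 0,1,0,0,0.7]'
```

```text
time: 10.1
tool_pos: [0.524, 0.0753, 0.0565]
tool_rot: [3.14, 0.001, 1.546]
contact_force: [0.5, -6.1, 4.6]
opening: 0.0644
grip_force: 2.7
time: 10.3
tool_pos: [0.524, 0.077, 0.0564]
tool_rot: [3.14, 0.001, 1.545]
contact_force: [0.4, -7.1, 3.4]
opening: 0.0643
grip_force: 3.3
```

```bash
for i in 1; do python3 -m handwheel '[0,1,0,0,0.7, 0,1,0,0,0.7]'; done
```

```text
time: 10.5
tool_pos: [0.524, 0.079, 0.0565]
tool_rot: [3.14, 0.001, 1.545]
contact_force: [0.7, -6.4, 4.2]
opening: 0.0646
grip_force: 3.3
```

```bash
python3 -m handwheel '[0,1,0,0,0.7, 0,0,0,0,0.7]'
```

```text
time: 10.7
tool_pos: [0.524, 0.0799, 0.0565]
tool_rot: [3.14, 0.001, 1.545]
contact_force: [-0.3, -6.7, 3.9]
opening: 0.0642
grip_force: 3.6
```

```bash
python3 -m handwheel '[0,1,0,0,0.7, 0,0,0,0,0.7]'
```

```text
time: 10.9
tool_pos: [0.5241, 0.0799, 0.0565]
tool_rot: [3.14, 0.003, 1.546]
contact_force: [-0.3, -12.6, 3.4]
opening: 0.0645
grip_force: 6.3
```

Stopped at y 0.0799, where seating was predicted, and the force is rising. One more half-step to seat it squarely, then back off.

```bash
python3 -m handwheel '[0,1,0,0,0.7, 0,0,0,0,0.7]'; python3 -m handwheel '[0,-5,0,0,0.7, 0,-20,0,0,0.7, 0,-40,10,0,0.7, 0,-40,40,0,0.7, -20,-40,40,0,0.7, -30,-40,30,0,0.7, -30,-30,0,0,0.7, 0,0,0,0,0.7]'; python3 - <<'E'
from h import *
a,da=shot('scene');b,db=shot('top')
o=np.hstack([cv2.resize(b[130:230,130:250],(400,400)),cv2.resize(a[120:220,280:380],(400,400))])
cv2.imwrite('pics/f1.png',o)
for n,d in(('scene',da),('top',db)):
    W=pts(n,d);X,Y,Z=W[...,0],W[...,1],W[...,2]
    t=W[(Z>.095)&(Z<.105)&(X>.44)&(X<.62)&(Y>-.02)&(Y<.22)]
    print(n,len(t),cv2.minAreaRect((t[:,:2]*1000).astype(np.float32)))
E
```

```text
time: 11.1
tool_pos: [0.5241, 0.0799, 0.0565]
tool_rot: [3.14, 0.004, 1.546]
contact_force: [0.2, -18.1, 5.3]
opening: 0.0645
grip_force: 9.0
time: 11.9
tool_pos: [0.4484, -0.1174, 0.161]
tool_rot: [3.142, 0.001, 1.542]
contact_force: [-0.9, 0.3, -0.2]
opening: 0.0644
grip_force: 0.0
scene 1785 ((525.9739990234375, 150.40357971191406), (124.63605499267578, 125.75933074951172), 88.55152130126953)
top 1967 ((526.934814453125, 148.37661743164062), (124.47325897216797, 124.14061737060547), 88.28850555419922)
```

View pics/f1.png

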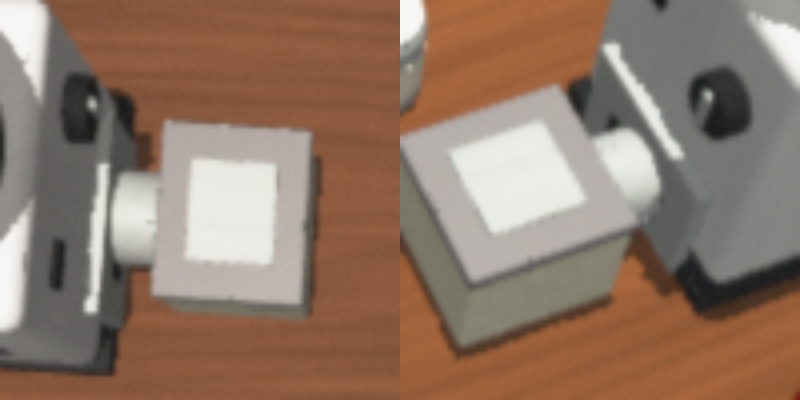

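The sleeve rim sits flush on the plate (top half 112,220; scene half 655,170). The canister's centre is 102 mm from the plate, parallel to the mill, and the arm is clear of everything. Handing in.

```bash
python3 -c "
from cell import robot
print(robot.hand_in())"
```

```text
the job is handed in; nothing more can be done
None
```

The canister's sleeve is on the mill's spigot with its rim flush against the face plate; peak measured push was about 18 N, the arm stayed clear of the bystanders, and the job was handed in at about 12 s.

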